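# Find the fuller solder canister and hold it out

## Task

One of the two closed solder canisters in the rack is nearly used up. Lift the left one clear of the rack to feel its weight and set it back in its own seat without dropping it, then lift the right one clear likewise; finish while still holding the heavier of the two in the gripper, upright and still, about a hand's breadth above the middle of the round black mat, with the lighter one standing properly in its own seat. Do not tip over or drop a canister, and leave the other things on the bench alone.

Things in the scene. Friction and masses are not known exactly. Their poses are not given: they have to be found in the camera images.
- canister_left: Closed rigid solder canister, its reel shut inside, in the left seat at the start: white body 52 mm diameter, 58 mm tall, sloped shoulder from 53 mm up, coaxial grey cap 32 mm diameter from 58 to 84 mm (the grip). Origin: centre of underside, z up. Left is +y, the robot's own left.
- canister_right: Closed rigid solder canister, its reel shut inside, in the right seat at the start: white body 52 mm diameter, 58 mm tall, sloped shoulder from 53 mm up, coaxial grey cap 32 mm diameter from 58 to 84 mm (the grip). Origin: centre of underside, z up. Looks like the left one; which is heavier is random: 0.37 to 0.49 kg, the other 0.18 to 0.23 kg.
- rack: Fixed bare aluminium plate, 100 x 260 x 20 mm (x, y, z), with two shallow round seats 140 mm apart along its y axis. Origin: centre of its underside, on the bench. It may be turned up to 0.4 rad and lie either side of the mat.
- seat_left (a point): Centre of the floor of the left seat (+y end of the rack, 70 mm from its middle), a round recess 60 mm diameter, 8 mm deep, slightly chamfered, its floor 12 mm above the bench. A canister's origin coincides with it when seated.
- seat_right (a point): The same for the right seat (-y end of the rack).
- mat: Fixed round black rubber hand-over mat, 120 mm diameter, 3 mm thick, flat on the bench. Origin: centre of its underside.
- circuit_board: Bystander: green circuit board with black and white components on a black carrier, 100 x 80 mm, 26 mm tall. Origin: centre of its underside.
- flux_bottle: Bystander: small amber bottle, 40 mm diameter, 85 mm tall. Origin: centre of its underside.
- iron_stand: Bystander: soldering-iron stand, dark base 80 x 70 x 28 mm with a leaning spiral holder, about 135 mm tall. Origin: centre of the base's underside.
Mind the look-alikes: they are no part of the job. Leave any turquoise look-alike of the canister_left alone.

How it is judged (in metres and radians):
On the way, in this order (a step that is already met when the one before it is completed fails the run):
1. the left canister is held in the fingers, clear of the rack (z of canister_left in the frame of seat_left above 0.012 m and contact force between canister_left and the fingers above 0.5 N and contact force between canister_left and rack below 0.1 N), for 0.2 s.
2. the left canister is back in its seat and let go, and the right one is held clear of the rack (horizontal distance between canister_left and seat_left below 0.008 m and z of canister_left in the frame of seat_left between -0.003 and 0.003 m and angle between canister_left's own z axis and vertical below 0.08 rad and contact force between canister_left and the fingers below 0.1 N and z of canister_right in the frame of seat_right above 0.012 m and contact force between canister_right and the fingers above 0.5 N and contact force between canister_right and rack below 0.1 N), for 0.2 s.
At the end, for the whole second after the job is handed in: The heavier canister is held, still, upright within 0.2 rad, axis within 35 mm of the mat's centre, underside 50 to 220 mm above the bench; the lighter one stands free and upright in its own seat within 8 mm (pressing on the rack with 1.0 to 2.9 N, as only the lighter does) (((contact force between canister_left and the fingers above 0.5 N and horizontal distance between canister_left and mat below 0.035 m and height (world z) of canister_left between 0.05 and 0.22 m and angle between canister_left's own z axis and vertical below 0.2 rad and linear speed of canister_left below 0.03 m/s and (horizontal distance between canister_right and seat_right below 0.008 m and z of canister_right in the frame of seat_right between -0.003 and 0.003 m and angle between canister_right's own z axis and vertical below 0.08 rad and contact force between canister_right and the fingers below 0.1 N) and linear speed of canister_right below 0.02 m/s and contact force between canister_right and rack between 1 and 2.9 N) or (contact force between canister_right and the fingers above 0.5 N and horizontal distance between canister_right and mat below 0.035 m and height (world z) of canister_right between 0.05 and 0.22 m and angle between canister_right's own z axis and vertical below 0.2 rad and linear speed of canister_right below 0.03 m/s and (horizontal distance between canister_left and seat_left below 0.008 m and z of canister_left in the frame of seat_left between -0.003 and 0.003 m and angle between canister_left's own z axis and vertical below 0.08 rad and contact force between canister_left and the fingers below 0.1 N) and linear speed of canister_left below 0.02 m/s and contact force between canister_left and rack between 1 and 2.9 N))); the arm keeps its last pose, push and grip.
It fails at once if a canister is tipped over (angle between any of canister_left, canister_right's own z axis and vertical above 0.7 rad).
It fails at once if a canister is dropped or slammed onto the rack (contact force between any of canister_left, canister_right and rack above 80 N).
It fails at once if a bystander is moved by more than 20 mm (distance of any of circuit_board, flux_bottle, iron_stand from where it was at the start of the episode above 0.02 m).
It also fails if it takes over 72 s, if anything falls off the work surface, if the arm or the gripper's body presses on something with over 40 N, if the wrist force passes 120 N, or if a joint passes its speed limit or range.

## Robot

A 6-joint arm with a two-finger parallel gripper is mounted at the origin on the work surface. World frame = base frame: x ahead of the robot, y to its left, z up, the work surface at z = 0. Lengths are in mm, angles in rad, forces in N, time in s.
With the tool pointing down it reaches from about 400 to 925 mm from the base axis. Payload 12.5 kg.
Tool frame: the origin (TCP) lies at the very end of the fingers, on their centre line; the grasp point (between the pads) lies 19 mm behind it (env.grip_point_offset is the distance from the TCP to the grasp point, in mm); z points along the fingers, y is the direction in which the jaws open and shut (so a half turn about z gives the same grasp; the last joint's range is limited). The gripper opens to 95 mm and grips with 3 to 60 N. Pads are 20 mm wide; open, the fingers measure 119 mm over their backs; the gripper's body (75 mm by 180 mm) begins 59 mm behind the grasp point.
Start: joints at [-1.393, 0.491, 1.559, -0, 1.092, -0.106], TCP at [175.026, -600.01, 214.661] pointing down, gripper open.
Joint ranges: [-3.1, 3.1], [-0.84, 2.19], [0.05, 2.79], [-1.13, 4.28], [0.06, 2.93], [-2.69, 2.69]. Speed limits (rad/s): [2.22, 2.22, 2.79, 3.14, 3.14, 3.14].

## Interface

Orientations are given as [roll, pitch, yaw] about the fixed x, y, z axes, in that order (R = Rz(yaw) Ry(pitch) Rx(roll)).
In Python, from cell import env gives the robot as it stands.
- The arm moves only by the tool drive_tool, never from a script. Its argument "commands" is a list of rows, each an object of numbers: "dx", "dy", "dz": the shift along the world's x, y, z in mm; "yaw": the turn about the world's z in degrees. In form: [{"dx": .., "dy": .., "dz": .., "yaw": ..}, ...]. A call has 1 to 5 rows; each row shifts and turns the commanded pose from where the row before left it; what a row does not reach is not made up. A row lasts 1/12 s, in which the tool goes at most 41.7 mm and 7.16 degrees, less where a joint would pass 70% of its speed; a pose out of reach is approached as far as the arm can. A call with a gripper value outside its range is refused whole. "grip" is the opening, from 0 (shut) to 1 (fully open), set as the call begins (left out, the last holds). The fingers move at their own pace and stop on an object; the grip force is fixed at half the most. Time passes only in rows, so rows that do not move let the fingers close. It gives the time, the measured TCP pose, the force and the opening at its end, in the units of the state.
- env.state(): the state, without advancing time (a new reading comes with each control period).
- env.read_camera(name): name is "scene" or "side" or "wrist"; returns the picture (384x512x3 uint8, red, green, blue); there is no depth.
- env.calibration(name): a dict with "intrinsics" (3x3 intrinsics, pixels), "dist_coeffs" ([k1, k2, p1, p2, k3] as OpenCV has them; the pictures are not rectified), "rvec" (rotation vector, rad) and "tvec" (3), from world to camera coordinates, as OpenCV has them. Camera axes: x right, y down, z forward; pixel columns grow to the right and rows downward; lengths in mm; the calibration is good to about 2 mm. A picture is of the moment at which its call begins: read the wrist's pose just before it. calibration takes no time and is no camera call; for the wrist camera it gives the pose at the moment of the call.
- env.job_done(): hands the job in, once; it reports no verdict.
Trained networks look in the newest picture that a camera, given by its name, has taken for a name from the list of things; names that differ only in an ending like _2 or _b are one class to them, and where a whole thing is asked for, a point or a joint stands for the part that bears it (a point fixed in the world has none). Each returns a list of dicts, best first, with "conf" (0 to 1); they miss things now and then, are a little off and sometimes report something else, mostly with a low value. They report only what shows in the picture. A call takes as long as a camera call. They do not tell look-alikes from the thing itself.
- env.trace(query, camera): "pixels" (384x512 bool, what is visible of it) and "pixel" ([column, row] in pixels, amid what is visible of it).
- env.place_of(query, camera): "pixel" ([column, row] in pixels: a listed point, or the origin of a listed thing).
The state is a dict: "t": time; "joints": joint angles; "qvel": joint speeds; "tau": joint torques, N m; "eef_pos": TCP position; "tcp_rot": TCP orientation; "ft_force": force on the tool from outside, world axes, zero at the start; "moment": the same for the moment, N m; "opening": opening from 0.0 (shut) to 1.0 (fully open).
Only numpy, scipy, OpenCV 4.12 (cv2) and the standard library are available. Lean on these libraries where they do the work, as an engineer would, in place of code of your own. Each camera call takes 0.05 s, during which the arm holds its last target.

## Working session

There is one attempt and no reset: what is moved stays moved. The work goes in short steps, Python scripts to look and compute and a tool call to move; the robot and the scene stay as the last step left them, time stands still between calls to the robot, and variables do not carry over. Pictures are saved under pics/ and viewed, and the job is handed in when it is done.

Besides the shell and the picture viewer there is one more tool, called after "Request:" in YAML: its name, and indented under it one key for each argument. drive_tool: Moves the arm, as the interface text tells. Its arguments: {"type":"object","properties":{"commands":{"type":"array"},"grip":{"type":"number"}},"required":["commands"]}

```bash
mkdir -p pics; ls; python3 - <<'E'
from cell import env
import cv2,numpy as np
s=env.state();print(s)
for n in ["scene","side","wrist"]:
    im=env.read_camera(n);cv2.imwrite(f"pics/{n}0.png",im[:,:,::-1]);
    c=env.calibration(n);print(n,{k:np.round(np.array(v),3).tolist() for k,v in c.items()})
    for q in ["canister_left","seat_left","seat_right","mat","rack"]:
        print(q,[(np.round(d["pixel"]),round(d["conf"],2)) for d in env.place_of(q,n)])
a=[cv2.imread(f"pics/{n}0.png") for n in ["scene","side"]]
E
```

```text
pics
{'t': 0.0, 'joints': array([-1.39259439e+00,  4.91578453e-01,  1.55942205e+00, -1.33569189e-05,
        1.09172834e+00, -1.05554896e-01]), 'qvel': array([-0.00059362, -0.00083865, -0.00140868, -0.00068686,  0.00130361,
       -0.00061474]), 'tau': array([ 4.65129269e-03, -6.12628698e+01, -2.58183360e+01,  6.94482308e-02,
        4.81971412e-02, -1.26205978e-04]), 'eef_pos': array([ 174.98095783, -599.75753482,  214.05945371]), 'tcp_rot': array([-3.14046154e+00, -1.07927262e-04,  2.83762935e-01]), 'ft_force': array([ 0.74613787, -0.34067882, -0.00633756]), 'moment': array([ 0.00596373,  0.00826688, -0.00684397]), 'opening': 0.9998307236738572}
scene {'intrinsics': [[434.031, 0.0, 251.332], [0.0, 434.031, 192.702], [0.0, 0.0, 1.0]], 'dist_coeffs': [-0.091, 0.0, 0.0, 0.0, 0.0], 'rvec': [2.02, 0.897, -0.449], 'tvec': [-487.115, -178.371, 1601.057]}
canister_left [(array([226., 169.]), 0.92), (array([293., 168.]), 0.9), (array([261., 175.]), 0.87), (array([240., 156.]), 0.76)]
seat_left [(array([263., 177.]), 0.79)]
seat_right [(array([246., 199.]), 0.89)]
mat [(array([168., 235.]), 0.8), (array([191., 284.]), 0.33)]
rack [(array([254., 190.]), 0.97)]
side {'intrinsics': [[409.834, 0.0, 262.183], [0.0, 409.834, 193.485], [0.0, 0.0, 1.0]], 'dist_coeffs': [-0.064, 0.0, 0.0, 0.0, 0.0], 'rvec': [0.342, -2.821, 1.133], 'tvec': [588.095, 81.313, 1014.397]}
canister_left [(array([251., 312.]), 0.98), (array([335., 286.]), 0.96), (array([332., 253.]), 0.93)]
seat_left [(array([273., 257.]), 0.76), (array([266., 210.]), 0.34)]
seat_right [(array([265., 212.]), 0.91)]
mat [(array([290., 152.]), 0.77), (array([275., 255.]), 0.58)]
rack [(array([270., 236.]), 0.69)]
wrist {'intrinsics': [[303.87, 0.0, 257.906], [0.0, 303.87, 193.858], [0.0, 0.0, 1.0]], 'dist_coeffs': [0.023, 0.0, 0.0, 0.0, 0.0], 'rvec': [-2.32, 1.741, 0.251], 'tvec': [-625.548, -32.071, 392.117]}
canister_left []
seat_left []
seat_right []
mat []
rack []
```

View pics/scene0.png

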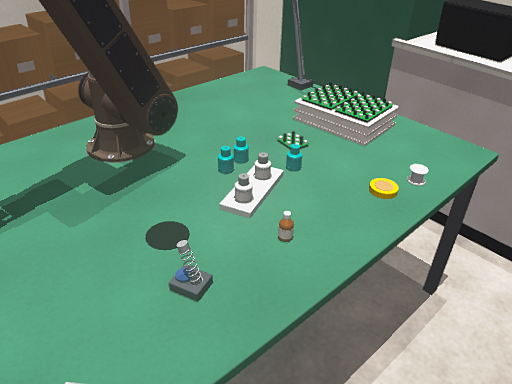

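View pics/side0.png

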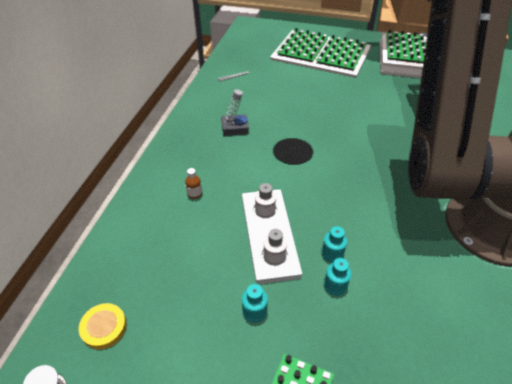

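```bash
cat > h.py <<'E'
from cell import env
import cv2,numpy as np
def ray(n,px,c=None):
    c=c or env.calibration(n)
    K=np.array(c["intrinsics"],float);D=np.array(c["dist_coeffs"],float)
    R=cv2.Rodrigues(np.array(c["rvec"],float))[0];t=np.array(c["tvec"],float).ravel()
    u=cv2.undistortPoints(np.array([[px]],float),K,D).ravel()
    return -R.T@t, R.T@np.array([u[0],u[1],1])
def atz(n,px,z,c=None):
    o,d=ray(n,px,c);return o+d*(z-o[2])/d[2]
def proj(n,P,c=None):
    c=c or env.calibration(n)
    f=lambda k:np.array(c[k],float)
    return cv2.projectPoints(np.array(P,float).reshape(-1,3),f("rvec"),f("tvec"),f("intrinsics"),f("dist_coeffs"))[0].reshape(-1,2)
E
python3 - <<'E'
from h import *
for n,l in {"scene":[((263,177),12),((246,199),12),((254,190),0),((168,235),0),((191,284),0),((226,169),12),((293,168),0),((261,175),12),((240,156),12)],
 "side":[((273,257),12),((266,210),12),((265,212),12),((290,152),0),((275,255),0),((251,312),0),((335,286),0),((332,253),0),((270,236),0)]}.items():
    for p,z in l: print(n,p,z,np.round(atz(n,p,z)))
E
```

```text
scene (263, 177) 12 [524. 231.  12.]
scene (246, 199) 12 [579. 107.  12.]
scene (254, 190) 0 [547. 170.   0.]
scene (168, 235) 0 [ 552. -156.    0.]
scene (191, 284) 0 [ 741. -216.    0.]
scene (226, 169) 12 [407. 173.  12.]
scene (293, 168) 0 [537. 362.   0.]
scene (261, 175) 12 [511. 235.  12.]
scene (240, 156) 12 [372. 266.  12.]
side (273, 257) 12 [523. 233.  12.]
side (266, 210) 12 [572.  98.  12.]
side (265, 212) 12 [572. 105.  12.]
side (290, 152) 0 [ 558. -150.    0.]
side (275, 255) 0 [522. 218.   0.]
side (251, 312) 0 [539. 371.   0.]
side (335, 286) 0 [376. 267.   0.]
side (332, 253) 0 [393. 181.   0.]
side (270, 236) 0 [545. 167.   0.]
```

Scene picture: the white canisters are at (263,166), left, and (244,188), right, on the white rack. Turquoise look-alikes are at (226,160), (241,150) and (294,158). The mat is at (168,235), the stand at (190,280), the bottle at (286,228) and the board at (292,140). The targets are the two white, grey-capped canisters. I'll check that in a crop and refine their positions.

```bash
python3 - <<'E'
from h import *
c=env.calibration("wrist");R=cv2.Rodrigues(np.array(c["rvec"]))[0];print("wristcam",-R.T@np.array(c["tvec"]).ravel(),R[2],env.state()["eef_pos"])
res={}
for n in ["scene","side"]:
    im=env.read_camera(n)
    for d in env.trace("canister_left",n):
        m=d["pixels"];col=np.median(im[m],axis=0);print(n,np.round(d["pixel"]),round(d["conf"],2),m.sum(),col)
    for q in ["mat","flux_bottle","iron_stand","circuit_board"]:
        print(n,q,[(np.round(d["pixel"]),round(d["conf"],2),np.round(atz(n,d["pixel"],0)[:2])) for d in env.place_of(q,n)])
a=cv2.imread("pics/scene0.png")[130:220,200:320];b=cv2.imread("pics/side0.png")[170:300,200:360]
cv2.imwrite("pics/crop0.png",np.hstack([cv2.resize(a,(400,300)),cv2.resize(b,(370,300))]))
# predicted
for n in ["scene","side"]:
  for P in [(521,234),(574,103)]:
    print(n,P,proj(n,[(*P,12),(*P,96)]).round(1).tolist())
E
```

```text
wristcam [ 251.97287185 -577.80288086  385.68384607] [-0.27177286 -0.08003773 -0.95902736] [ 175.05286085 -599.99508973  214.67394015]
scene [224. 162.] 0.66 377 [ 45. 108. 103.]
scene [241. 149.] 0.62 330 [ 45. 108. 103.]
scene [258. 166.] 0.6 360 [130. 129. 125.]
scene mat [(array([164., 233.]), 0.68, array([ 535., -159.]))]
scene flux_bottle [(array([285., 239.]), 0.6, array([777.,  73.]))]
scene iron_stand [(array([190., 284.]), 0.71, array([ 739., -218.]))]
scene circuit_board [(array([291., 143.]), 0.68, array([411., 488.]))]
side [256. 306.] 0.95 765 [ 46. 147. 145.]
side [337. 276.] 0.84 766 [ 41. 126. 125.]
side [332. 244.] 0.67 590 [ 31.5 106.5 106.5]
side [192. 182.] 0.67 344 [111.  97.  80.]
side [273. 249.] 0.66 731 [150. 146. 145.]
side [296. 372.] 0.56 1208 [ 85. 204. 116.]
side mat [(array([295., 151.]), 0.87, array([ 545., -159.]))]
side flux_bottle [(array([193., 192.]), 0.95, array([776.,  74.]))]
side iron_stand []
side circuit_board []
scene (521, 234) [[263.0, 176.4], [263.8, 153.9]]
scene (574, 103) [[243.9, 198.8], [244.1, 175.3]]
side (521, 234) [[273.9, 257.5], [275.0, 234.7]]
side (574, 103) [[264.6, 211.2], [265.0, 187.7]]
```

View pics/crop0.png

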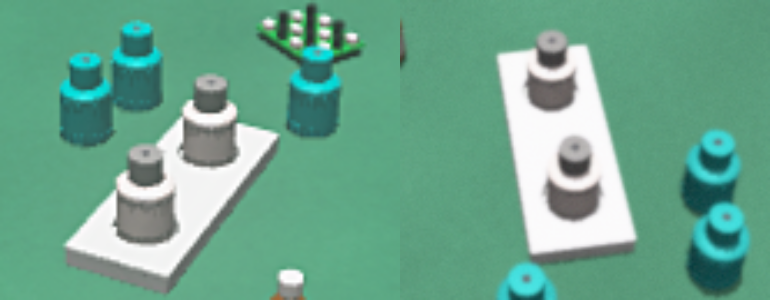

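The crop confirms it: the white bodies with grey caps on the rack are the targets, and the turquoise ones stand on the bench. I'll go via the mat area to above the left one.

Request:
drive_tool:
  commands:
    - {"dx": 24,"dy": 28}
    - {"dx": 24,"dy": 28}
    - {"dx": 24,"dy": 28}
    - {"dx": 24,"dy": 28}
    - {"dx": 24,"dy": 28}
  grip: 1

```text
invalid input
```

Request:
drive_tool:
  commands:
    - {"dx": 24,"dy": 28}
    - {"dx": 24,"dy": 28}
    - {"dx": 24,"dy": 28}
    - {"dx": 24,"dy": 28}
    - {"dx": 24,"dy": 28}

```text
invalid input
```

Request:
drive_tool:
  commands:
    - {"dx": 24,"dy": 28}
    - {"dx": 24,"dy": 28}
    - {"dx": 24,"dy": 28}
    - {"dx": 24,"dy": 28}
    - {"dx": 24,"dy": 28}

```text
invalid input
```

Request:
drive_tool:
  commands:
    - {"dx": 20,"dy": 28}
    - {"dx": 0,"dy": 36}
    - {"dx": 0,"dy": 36}
    - {"dx": 0,"dy": 36}
    - {"dx": 0,"dy": 36}

```text
invalid input
```

Request:
drive_tool:
  commands:
    - {"dx": -5,"dy": 38}
    - {"dx": -5,"dy": 38}
    - {"dx": -5,"dy": 38}
    - {"dx": -5,"dy": 38}
    - {"dx": -5,"dy": 36}

```text
invalid input
```

Perhaps every field is required.

Request:
drive_tool:
  commands:
    - {"dx": 24,"dy": 28,"dz": 0,"yaw": 0}
    - {"dx": 24,"dy": 28,"dz": 0,"yaw": 0}
    - {"dx": 24,"dy": 28,"dz": 0,"yaw": 0}
    - {"dx": 24,"dy": 28,"dz": 0,"yaw": 0}
    - {"dx": 24,"dy": 28,"dz": 0,"yaw": 0}
  grip: 1

```text
t: 1.92
eef_pos: [295.8, -458.6, 214.7]
tcp_rot: [3.141, -0.0, 0.283]
ft_force: [0.2, -1.0, -0.5]
opening: 0.998
```

Request:
drive_tool:
  commands:
    - {"dx": 24,"dy": 28,"dz": 0,"yaw": 0}
    - {"dx": 24,"dy": 28,"dz": 0,"yaw": 0}
    - {"dx": 24,"dy": 28,"dz": 0,"yaw": 0}
    - {"dx": 24,"dy": 28,"dz": 0,"yaw": 0}
    - {"dx": 24,"dy": 28,"dz": 0,"yaw": 0}

```text
t: 2.33
eef_pos: [416.0, -318.5, 214.9]
tcp_rot: [3.141, -0.0, 0.284]
ft_force: [0.4, -0.1, -0.4]
opening: 0.996
```

Request:
drive_tool:
  commands:
    - {"dx": 24,"dy": 28,"dz": 0,"yaw": 0}
    - {"dx": 24,"dy": 28,"dz": 0,"yaw": 0}
    - {"dx": 24,"dy": 28,"dz": 0,"yaw": 0}
    - {"dx": 24,"dy": 28,"dz": 0,"yaw": 0}
    - {"dx": 24,"dy": 28,"dz": 0,"yaw": 0}

```text
t: 2.75
eef_pos: [536.0, -178.4, 214.9]
tcp_rot: [3.141, -0.0, 0.284]
ft_force: [0.3, -0.5, -0.1]
opening: 1.0
```

Request:
drive_tool:
  commands:
    - {"dx": 10,"dy": 34,"dz": 0,"yaw": 0}
    - {"dx": 0,"dy": 38,"dz": 0,"yaw": 0}
    - {"dx": 0,"dy": 38,"dz": 0,"yaw": 0}
    - {"dx": 0,"dy": 38,"dz": 0,"yaw": 0}
    - {"dx": 0,"dy": 38,"dz": 0,"yaw": 0}

```text
t: 3.17
eef_pos: [544.8, 7.8, 214.7]
tcp_rot: [3.141, -0.0, 0.284]
ft_force: [0.8, -0.4, -0.6]
opening: 0.998
```

Request:
drive_tool:
  commands:
    - {"dx": -5,"dy": 38,"dz": 0,"yaw": 0}
    - {"dx": -5,"dy": 38,"dz": 0,"yaw": 0}
    - {"dx": -5,"dy": 38,"dz": 0,"yaw": 0}
    - {"dx": -5,"dy": 38,"dz": 0,"yaw": 0}
    - {"dx": -5,"dy": 38,"dz": 0,"yaw": 0}

```text
t: 3.58
eef_pos: [519.5, 197.8, 214.8]
tcp_rot: [3.141, -0.0, 0.284]
ft_force: [1.3, -0.6, 0.1]
opening: 1.001
```

Request:
drive_tool:
  commands:
    - {"dx": 0,"dy": 30,"dz": 0,"yaw": 0}
    - {"dx": 0,"dy": 0,"dz": 0,"yaw": 0}

```text
t: 3.75
eef_pos: [519.5, 230.4, 214.7]
tcp_rot: [-3.141, -0.001, 0.288]
ft_force: [-0.2, 0.8, 0.0]
opening: 0.997
```

```bash
python3 - <<'E'
from h import *
s=env.state();print(s["t"],s["eef_pos"],s["tcp_rot"])
c=env.calibration("wrist");im=env.read_camera("wrist");cv2.imwrite("pics/w1.png",im[:,:,::-1])
for q,z in [("canister_left",12),("seat_left",12),("seat_right",12),("mat",0)]:
    print(q,[(np.round(d["pixel"],1),round(d["conf"],2),atz("wrist",d["pixel"],z,c).round(1)) for d in env.place_of(q,"wrist")])
for P in [(521,234),(574,103)]: print(proj("wrist",[(*P,12),(*P,96)],c).round(1).tolist())
E
```

```text
3.75 [519.47471999 230.44544778 214.73695239] [-3.14088061e+00 -8.52057567e-04  2.87597116e-01]
canister_left [(array([264.5, 263.9]), 0.97, array([397. , 184.5,  12. ])), (array([257.8, 170.9]), 0.96, array([519.4, 230.2,  12. ])), (array([205.9, 257.3]), 0.82, array([384., 264.,  12.])), (array([156.2, 127.4]), 0.57, array([535.8, 362.2,  12. ]))]
seat_left []
seat_right [(array([258.9, 167.8]), 0.26, array([523.6, 230. ,  12. ]))]
mat []
[[255.2, 168.9], [254.5, 186.2]]
[[369.1, 157.9], [399.6, 172.5]]
```

View pics/w1.png

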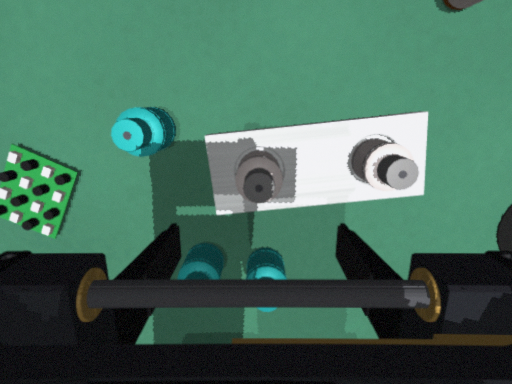

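The wrist view shows the left cap at about (259,187), between the fingers, and the right cap at (402,174). I'll measure both cap tops and the rack's outline.

```bash
python3 - <<'E'
from h import *
c=env.calibration("wrist")
im=cv2.imread("pics/w1.png")
cv2.imwrite("pics/w1c.png",np.hstack([cv2.resize(im[140:220,220:300],(400,400),interpolation=cv2.INTER_CUBIC),cv2.resize(im[130:210,360:440],(400,400),interpolation=cv2.INTER_CUBIC)]))
for p in [(259,187),(402,174)]: print(atz("wrist",p,96,c).round(1))
hsv=cv2.cvtColor(im,cv2.COLOR_BGR2HSV)
m=((hsv[...,1]<60)&(hsv[...,2]>70)).astype(np.uint8)
n,l,st,ce=cv2.connectedComponentsWithStats(m)
i=1+np.argmax(st[1:,4]);print(st[i]);pts=np.argwhere(l==i)[:,::-1].astype(np.float32)
box=cv2.boxPoints(cv2.minAreaRect(cv2.convexHull(pts)));print(box)
# true hull quad
hull=cv2.convexHull(pts);ap=cv2.approxPolyDP(hull,8,True)[:,0];print(ap)
for p in ap: print(p,atz("wrist",p.astype(float),20,c).round(1))
E
```

```text
[522.1 224.   96. ]
[573.2  94.3  96. ]
[  204   111   225   105 17415]
[[203.69435  134.15366 ]
 [427.6887   110.100555]
 [436.62097  193.28232 ]
 [212.62662  217.33542 ]]
[[428. 113.]
 [423. 194.]
 [216. 214.]
 [207. 134.]]
[428. 113.] [641.6  55.2  20. ]
[423. 194.] [550.6  18.9  20. ]
[216. 214.] [452.7 260.7  20. ]
[207. 134.] [547.6 295.2  20. ]
```

View pics/w1c.png

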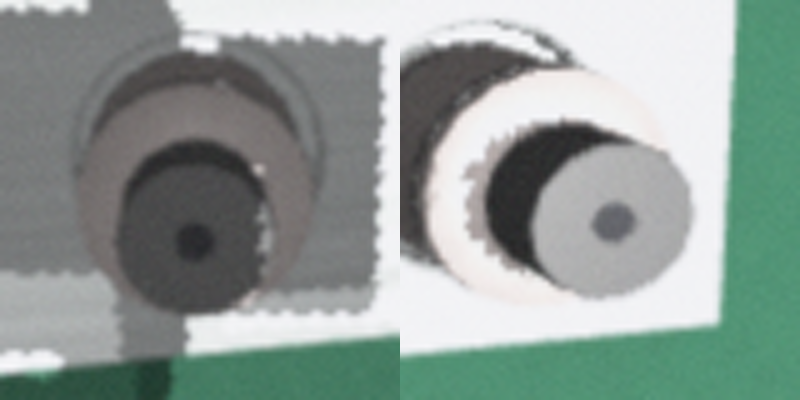

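```bash
python3 - <<'E'
from h import *
s=env.state();print(s["t"],s["eef_pos"],s["tcp_rot"])
c=env.calibration("wrist");im=env.read_camera("wrist")[:,:,::-1].copy();cv2.imwrite("pics/w2.png",im)
cv2.imwrite("pics/w2c.png",np.hstack([cv2.resize(im[140:220,220:300],(400,400),interpolation=cv2.INTER_CUBIC),cv2.resize(im[130:210,360:440],(400,400),interpolation=cv2.INTER_CUBIC)]))
hsv=cv2.cvtColor(im,cv2.COLOR_BGR2HSV)
m=((hsv[...,1]<60)&(hsv[...,2]>70)).astype(np.uint8)
n,l,st,ce=cv2.connectedComponentsWithStats(m)
i=1+np.argmax(st[1:,4]);pts=np.argwhere(l==i)[:,::-1].astype(np.float32)
ap=cv2.approxPolyDP(cv2.convexHull(pts),8,True)[:,0]
for p in ap: print(p,atz("wrist",p.astype(float),20,c).round(1))
for p in [(259,188),(402.6,174.2)]: print(atz("wrist",p,96,c).round(1))
g=cv2.GaussianBlur(cv2.cvtColor(im,cv2.COLOR_BGR2GRAY),(0,0),.7)
for x,y in [(259,188),(402,174)]:
    w=g[y-7:y+8,x-7:x+8];k=np.unravel_index(w.argmin(),w.shape);print(x-7+k[1],y-7+k[0])
for n in ["scene","side"]:
    a=env.read_camera(n)[:,:,::-1];cv2.imwrite(f"pics/{n}1.png",a)
E
python3 - <<'E'
import cv2,numpy as np
b=cv2.imread("pics/side0.png")[180:260,230:310];a=cv2.imread("pics/scene0.png")[145:215,225:295]
cv2.imwrite("pics/c2.png",np.hstack([cv2.resize(a,(400,400),interpolation=2),cv2.resize(b,(400,400),interpolation=2)]))
E
```

```text
4.0 [520.1474914  225.04671037 214.68087852] [3.14138965e+00 1.23710098e-04 2.82790554e-01]
[423. 110.] [643.1  62.2  20. ]
[418. 193.] [550.1  25.4  20. ]
[212. 214.] [451.3 265.6  20. ]
[201. 134.] [545.6 302.   20. ]
[521.1 223.7  96. ]
[573.2  93.7  96. ]
252 186
396 173
```

View pics/w2c.png

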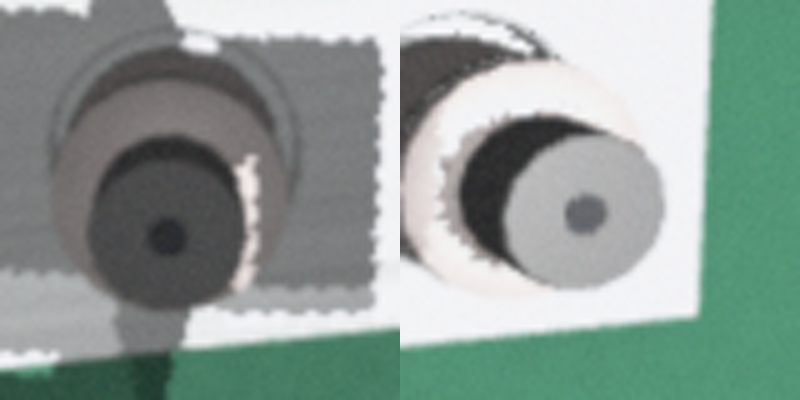

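View pics/c2.png

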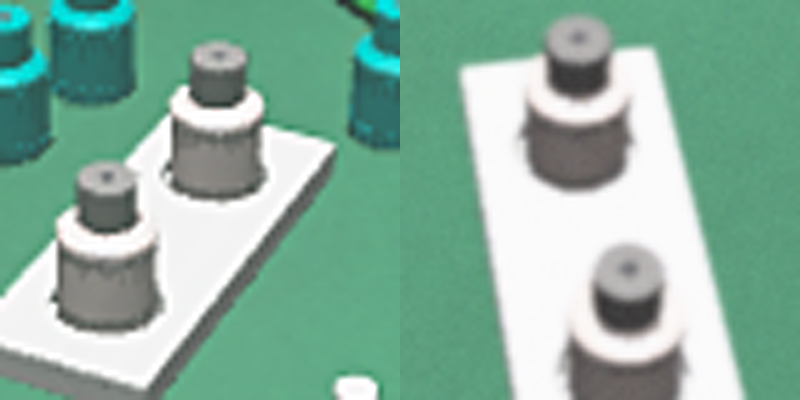

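```bash
python3 - <<'E'
from h import *
for z in (96,):
  for n,pl in {"wrist":[(253.1,187.3),(397.1,172.7)],"scene":[(263.4,154.7),(243.5,176)],"side":[(275.6,233.7),(265.6,187.6)]}.items():
    P=[atz(n,p,z) for p in pl];print(n,np.round(P,1).tolist(),np.linalg.norm(P[0]-P[1]).round(1),np.mean(P,axis=0).round(1))
# mat ellipse
for n in ["scene","side"]:
    im=cv2.imread(f"pics/{n}0.png");g=im.max(axis=2)
    x0,y0,x1,y1=(140,215,195,255) if n=="scene" else (265,130,320,170)
    m=np.zeros(g.shape,np.uint8);m[y0:y1,x0:x1]=g[y0:y1,x0:x1]<45
    k,l,st,ce=cv2.connectedComponentsWithStats(m);i=1+np.argmax(st[1:,4])
    ct=max(cv2.findContours((l==i).astype(np.uint8),0,1)[0],key=cv2.contourArea)
    W=np.array([atz(n,p.astype(float),3)[:2] for p in ct[:,0]],np.float32)
    print(n,st[i],"mat",cv2.fitEllipse(W),cv2.minEnclosingCircle(W))
print(env.state()["eef_pos"],env.state()["ft_force"])
E
```

```text
wrist [[520.3, 229.5, 96.0], [573.2, 99.3, 96.0]] 140.5 [546.7 164.4  96. ]
scene [[523.8, 229.4, 96.0], [575.8, 99.1, 96.0]] 140.2 [549.8 164.2  96. ]
side [[520.3, 231.0, 96.0], [572.8, 102.2, 96.0]] 139.1 [546.5 166.6  96. ]Traceback (most recent call last):
  File "<stdin>", line 10, in <module>
    return _wrapfunc(a, 'argmax', axis=axis, out=out, **kwds)
    return bound(*args, **kwds)
ValueError: attempt to get argmax of an empty sequence
```

Request:
drive_tool:
  commands:
    - {"dx": 1,"dy": 4,"dz": -10,"yaw": 0}
    - {"dx": 0,"dy": 0,"dz": -26,"yaw": 0}
    - {"dx": 0,"dy": 0,"dz": -26,"yaw": 0}
    - {"dx": 0,"dy": 0,"dz": -20,"yaw": 0}
    - {"dx": 0,"dy": 0,"dz": -10,"yaw": 0}

```text
t: 4.57
eef_pos: [520.1, 229.5, 119.7]
tcp_rot: [3.141, 0.003, 0.283]
ft_force: [-0.2, -0.8, -0.0]
opening: 1.001
```

Request:
drive_tool:
  commands:
    - {"dx": 0,"dy": 0,"dz": 0,"yaw": 0}
    - {"dx": 0,"dy": 0,"dz": 0,"yaw": 0}
    - {"dx": 0,"dy": 0,"dz": 0,"yaw": 0}

```text
t: 4.82
eef_pos: [521.6, 230.1, 123.6]
tcp_rot: [3.142, -0.002, 0.284]
ft_force: [-0.3, -0.5, -1.2]
opening: 0.998
```

```bash
python3 - <<'E'
from h import *
s=env.state();print(s["t"],s["eef_pos"],s["tcp_rot"],s["ft_force"])
c=env.calibration("wrist");im=env.read_camera("wrist")[:,:,::-1].copy();cv2.imwrite("pics/w3.png",im)
print(proj("wrist",[(521,230,96),s["eef_pos"]],c))
for n,(x0,y0,x1,y1) in {"scene":(140,215,195,255),"side":(265,130,320,170)}.items():
    g=cv2.imread(f"pics/{n}0.png").max(axis=2)
    m=np.zeros(g.shape,np.uint8);w=g[y0:y1,x0:x1];m[y0:y1,x0:x1]=w<60; print(w.min(),np.median(w))
    k,l,st,ce=cv2.connectedComponentsWithStats(m);i=1+np.argmax(st[1:,4])
    ct=max(cv2.findContours((l==i).astype(np.uint8),0,1)[0],key=cv2.contourArea)
    W=np.array([atz(n,p.astype(float),3)[:2] for p in ct[:,0]],np.float32)
    print(n,st[i],"mat",cv2.fitEllipse(W),cv2.minEnclosingCircle(W))
E
```

```text
4.8167 [521.63803362 230.13350275 123.62218577] [ 3.14154224e+00 -1.55507940e-03  2.83655728e-01] [-0.28652985 -0.45942497 -1.2286114 ]
[[257.30593705 224.02526801]
 [257.33898872 240.00988567]]
49 155.0
scene [183 239   5   1   5] mat ((599.60302734375, -131.81503295898438), (0.004298281390219927, 16.418262481689453), 138.79380798339844) ((599.1690063476562, -132.31362915039062), 5.389776229858398)
38 156.0
side [274 139  38  25 750] mat ((550.89404296875, -154.64340209960938), (109.05692291259766, 109.6761474609375), 71.50395202636719) ((550.2333984375, -154.65945434570312), 56.51378631591797)
```

View pics/w3.png

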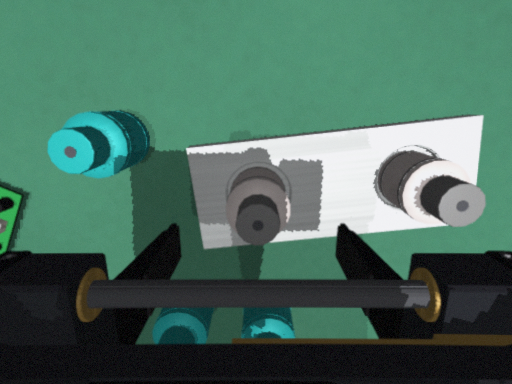

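The cap dot is at (258,226), against a predicted (257,224), so the tool is aligned. I'll descend to TCP z of about 74 and grip.

Request:
drive_tool:
  commands:
    - {"dx": 0,"dy": 0,"dz": -15,"yaw": 0}
    - {"dx": 0,"dy": 0,"dz": -15,"yaw": 0}
    - {"dx": 0,"dy": 0,"dz": -10,"yaw": 0}
    - {"dx": 0,"dy": 0,"dz": -6,"yaw": 0}
    - {"dx": 0,"dy": 0,"dz": -3,"yaw": 0}

```text
t: 5.28
eef_pos: [521.1, 230.0, 73.4]
tcp_rot: [3.141, 0.0, 0.284]
ft_force: [-0.5, 0.4, -0.4]
opening: 1.003
```

Request:
drive_tool:
  commands:
    - {"dx": 0,"dy": 0,"dz": 0,"yaw": 0}
    - {"dx": 0,"dy": 0,"dz": 0,"yaw": 0}
    - {"dx": 0,"dy": 0,"dz": 0,"yaw": 0}

```text
t: 5.53
eef_pos: [521.3, 230.1, 74.3]
tcp_rot: [3.142, -0.001, 0.284]
ft_force: [-0.2, -0.4, 0.8]
opening: 0.998
```

Request:
drive_tool:
  commands:
    - {"dx": 0,"dy": 0,"dz": 0,"yaw": 0}
    - {"dx": 0,"dy": 0,"dz": 0,"yaw": 0}
    - {"dx": 0,"dy": 0,"dz": 0,"yaw": 0}
    - {"dx": 0,"dy": 0,"dz": 0,"yaw": 0}
    - {"dx": 0,"dy": 0,"dz": 0,"yaw": 0}
  grip: 0

```text
t: 5.95
eef_pos: [521.0, 230.0, 73.7]
tcp_rot: [3.142, -0.0, 0.284]
ft_force: [0.1, 0.2, -0.3]
opening: 0.706
```

Request:
drive_tool:
  commands:
    - {"dx": 0,"dy": 0,"dz": 0,"yaw": 0}
    - {"dx": 0,"dy": 0,"dz": 0,"yaw": 0}
    - {"dx": 0,"dy": 0,"dz": 0,"yaw": 0}
    - {"dx": 0,"dy": 0,"dz": 0,"yaw": 0}
    - {"dx": 0,"dy": 0,"dz": 0,"yaw": 0}

```text
t: 6.37
eef_pos: [521.0, 230.0, 73.7]
tcp_rot: [3.142, 0.0, 0.284]
ft_force: [0.7, -0.2, -0.0]
opening: 0.354
```

Request:
drive_tool:
  commands:
    - {"dx": 0,"dy": 0,"dz": 0,"yaw": 0}
    - {"dx": 0,"dy": 0,"dz": 0,"yaw": 0}
    - {"dx": 0,"dy": 0,"dz": 0,"yaw": 0}
    - {"dx": 0,"dy": 0,"dz": 0,"yaw": 0}
    - {"dx": 0,"dy": 0,"dz": 0,"yaw": 0}

```text
t: 6.78
eef_pos: [521.0, 230.0, 73.6]
tcp_rot: [3.141, 0.0, 0.284]
ft_force: [0.2, 0.3, -1.5]
opening: 0.33
```

```bash
python3 - <<'E'
from h import *
s=env.state();print(s)
E
```

```text
{'t': 6.7833, 'joints': array([ 2.99773875e-01,  5.92740418e-01,  1.83093418e+00, -1.44769900e-04,
        7.17976571e-01,  1.58687118e+00]), 'qvel': array([ 5.83952273e-04,  1.85352494e-03, -5.83756996e-05,  1.27675916e-03,
       -7.84129750e-05, -1.31998543e-03]), 'tau': array([-8.54399172e-02, -6.01704025e+01, -1.80228084e+01,  1.41983607e-02,
       -6.44144579e-02,  1.05934749e-03]), 'eef_pos': array([521.0120656 , 229.98784666,  73.62582639]), 'tcp_rot': array([3.14149649e+00, 5.69867583e-05, 2.83808054e-01]), 'ft_force': array([ 0.16240057,  0.33588992, -1.4651212 ]), 'moment': array([ 0.02706818, -0.04465865,  0.02099379]), 'opening': 0.3295404022299872}
```

Request:
drive_tool:
  commands:
    - {"dx": 0,"dy": 0,"dz": 2,"yaw": 0}
    - {"dx": 0,"dy": 0,"dz": 6,"yaw": 0}
    - {"dx": 0,"dy": 0,"dz": 10,"yaw": 0}
    - {"dx": 0,"dy": 0,"dz": 10,"yaw": 0}
    - {"dx": 0,"dy": 0,"dz": 6,"yaw": 0}

```text
t: 7.2
eef_pos: [521.5, 230.2, 109.5]
tcp_rot: [3.142, -0.002, 0.284]
ft_force: [0.3, -0.1, -1.9]
opening: 0.33
```

Request:
drive_tool:
  commands:
    - {"dx": 0,"dy": 0,"dz": 2,"yaw": 0}
    - {"dx": 0,"dy": 0,"dz": 0,"yaw": 0}
    - {"dx": 0,"dy": 0,"dz": 0,"yaw": 0}
    - {"dx": 0,"dy": 0,"dz": 0,"yaw": 0}
    - {"dx": 0,"dy": 0,"dz": 0,"yaw": 0}

```text
t: 7.62
eef_pos: [520.8, 229.9, 109.3]
tcp_rot: [3.142, 0.001, 0.284]
ft_force: [0.4, 0.3, -2.9]
opening: 0.328
```

```bash
python3 - <<'E'
from h import *
s=env.state();print(s["t"],s["eef_pos"],s["tcp_rot"],s["opening"])
F=[]
im=env.read_camera("side");cv2.imwrite("pics/side2.png",im[130:330,180:380,::-1].repeat(3,0).repeat(3,1))
for i in range(12):
    s=env.state();F.append(np.r_[s["ft_force"],s["tau"][1:3]]);
    env.read_camera("side")
F=np.array(F);print(F[:,2].round(2),F.mean(0),F.std(0)); print(env.state()["t"])
E
```

```text
7.6167 [520.8218457  229.9070434  109.27190924] [3.14151651e+00 7.64914464e-04 2.83682692e-01] 0.3275798170142997
[-2.13 -2.05 -2.27 -2.88 -1.53 -1.46 -2.03 -2.08 -2.02 -2.42 -2.41 -3.03] [-1.23392320e-01  2.61512390e-02 -2.19254758e+00 -5.97219893e+01
 -2.04064298e+01] [0.37227961 0.37472624 0.44302542 0.0616166  0.00948167]
8.2667
```

View pics/side2.png

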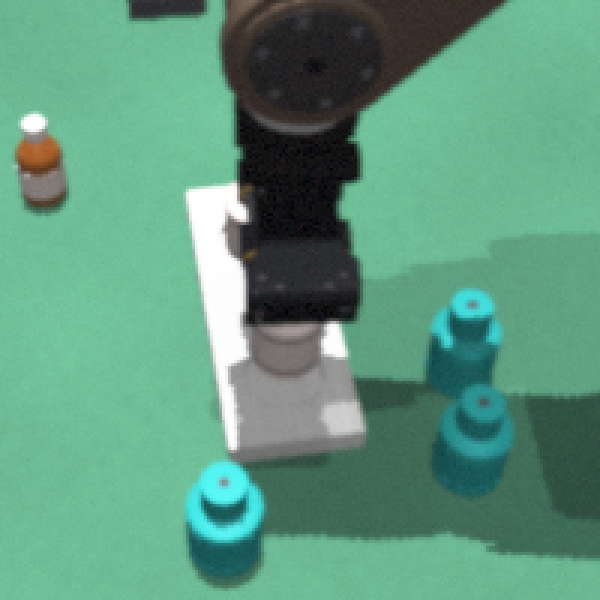

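The canister is lifted, and the side view shows it clear above its empty seat. Mean force is about −2.2 N, or 0.22 kg, so the left one is the lighter. I'll lower it back gently.

Request:
drive_tool:
  commands:
    - {"dx": 0,"dy": 0,"dz": -4,"yaw": 0}
    - {"dx": 0,"dy": 0,"dz": -7,"yaw": 0}
    - {"dx": 0,"dy": 0,"dz": -7,"yaw": 0}
    - {"dx": 0,"dy": 0,"dz": -5,"yaw": 0}
    - {"dx": 0,"dy": 0,"dz": -3,"yaw": 0}

```text
t: 8.68
eef_pos: [520.7, 229.9, 82.5]
tcp_rot: [3.141, 0.001, 0.284]
ft_force: [-0.1, 1.1, -1.2]
opening: 0.33
```

Request:
drive_tool:
  commands:
    - {"dx": 0,"dy": 0,"dz": -3,"yaw": 0}
    - {"dx": 0,"dy": 0,"dz": -2,"yaw": 0}
    - {"dx": 0,"dy": 0,"dz": -2,"yaw": 0}
    - {"dx": 0,"dy": 0,"dz": -1,"yaw": 0}
    - {"dx": 0,"dy": 0,"dz": -1,"yaw": 0}

```text
t: 9.1
eef_pos: [521.1, 230.0, 74.6]
tcp_rot: [3.142, -0.0, 0.284]
ft_force: [-0.0, -1.0, -1.5]
opening: 0.33
```

Request:
drive_tool:
  commands:
    - {"dx": 0,"dy": 0,"dz": -1,"yaw": 0}
    - {"dx": 0,"dy": 0,"dz": 0,"yaw": 0}
    - {"dx": 0,"dy": 0,"dz": 0,"yaw": 0}
    - {"dx": 0,"dy": 0,"dz": 0,"yaw": 0}

```text
t: 9.43
eef_pos: [521.1, 230.0, 73.7]
tcp_rot: [3.141, -0.0, 0.284]
ft_force: [-0.7, 0.2, -1.4]
opening: 0.33
```

Request:
drive_tool:
  commands:
    - {"dx": 0,"dy": 0,"dz": -0.5,"yaw": 0}
    - {"dx": 0,"dy": 0,"dz": 0,"yaw": 0}
    - {"dx": 0,"dy": 0,"dz": 0,"yaw": 0}

```text
t: 9.68
eef_pos: [521.2, 230.1, 73.6]
tcp_rot: [3.142, -0.001, 0.284]
ft_force: [-1.4, -0.7, 5.2]
opening: 0.33
```

Request:
drive_tool:
  commands:
    - {"dx": 0,"dy": 0,"dz": 0,"yaw": 0}
    - {"dx": 0,"dy": 0,"dz": 0,"yaw": 0}

```text
t: 9.85
eef_pos: [521.2, 230.1, 73.6]
tcp_rot: [3.142, -0.001, 0.284]
ft_force: [-1.6, 0.4, 7.0]
opening: 0.328
```

Seated, with a light contact force of 7 N. Now I'll release.

Request:
drive_tool:
  commands:
    - {"dx": 0,"dy": 0,"dz": 0.5,"yaw": 0}
    - {"dx": 0,"dy": 0,"dz": 0,"yaw": 0}
    - {"dx": 0,"dy": 0,"dz": 0,"yaw": 0}
    - {"dx": 0,"dy": 0,"dz": 0,"yaw": 0}
    - {"dx": 0,"dy": 0,"dz": 0,"yaw": 0}
  grip: 1

```text
t: 10.27
eef_pos: [521.0, 229.9, 73.5]
tcp_rot: [3.141, 0.0, 0.284]
ft_force: [0.2, 0.2, -0.4]
opening: 0.629
```

Request:
drive_tool:
  commands:
    - {"dx": 0,"dy": 0,"dz": 0,"yaw": 0}
    - {"dx": 0,"dy": 0,"dz": 0,"yaw": 0}
    - {"dx": 0,"dy": 0,"dz": 0,"yaw": 0}
    - {"dx": 0,"dy": 0,"dz": 0,"yaw": 0}
    - {"dx": 0,"dy": 0,"dz": 0,"yaw": 0}

```text
t: 10.68
eef_pos: [521.0, 230.0, 73.7]
tcp_rot: [3.141, 0.0, 0.284]
ft_force: [-0.2, 0.2, -0.3]
opening: 0.967
```

Request:
drive_tool:
  commands:
    - {"dx": 0,"dy": 0,"dz": 5,"yaw": 0}
    - {"dx": 0,"dy": 0,"dz": 15,"yaw": 0}
    - {"dx": 0,"dy": 0,"dz": 15,"yaw": 0}
    - {"dx": 0,"dy": 0,"dz": 15,"yaw": 0}
    - {"dx": 0,"dy": 0,"dz": 5,"yaw": 0}

```text
t: 11.1
eef_pos: [521.7, 230.3, 130.9]
tcp_rot: [3.142, -0.003, 0.284]
ft_force: [-0.3, -0.7, 0.1]
opening: 1.0
```

Request:
drive_tool:
  commands:
    - {"dx": 10.5,"dy": -26,"dz": 0,"yaw": 0}
    - {"dx": 10.5,"dy": -26,"dz": 0,"yaw": 0}
    - {"dx": 10.5,"dy": -26,"dz": 0,"yaw": 0}
    - {"dx": 10.5,"dy": -26,"dz": 0,"yaw": 0}
    - {"dx": 10.5,"dy": -26,"dz": 0,"yaw": 0}

```text
t: 11.52
eef_pos: [573.8, 98.8, 128.5]
tcp_rot: [3.142, 0.0, 0.284]
ft_force: [0.8, 0.5, 0.0]
opening: 0.998
```

Request:
drive_tool:
  commands:
    - {"dx": 0,"dy": 0,"dz": 0,"yaw": 0}
    - {"dx": 0,"dy": 0,"dz": 0,"yaw": 0}
    - {"dx": 0,"dy": 0,"dz": 0,"yaw": 0}
    - {"dx": 0,"dy": 0,"dz": 0,"yaw": 0}

```text
t: 11.85
eef_pos: [573.1, 100.8, 128.5]
tcp_rot: [-3.142, 0.0, 0.285]
ft_force: [-0.6, -0.8, -0.8]
opening: 0.999
```

```bash
python3 - <<'E'
from h import *
s=env.state();print(s["t"],s["eef_pos"],s["tcp_rot"],s["ft_force"])
c=env.calibration("wrist");im=env.read_camera("wrist")[:,:,::-1].copy();cv2.imwrite("pics/w4.png",im)
print(proj("wrist",[(521,230,96),(573.5,100,96),(521,230,70)],c))
E
```

```text
11.85 [573.08118363 100.81545241 128.54866397] [-3.14150450e+00  3.73874837e-04  2.84613633e-01] [-0.63580683 -0.81251384 -0.81007409]
[[ 65.63515204 238.60813783]
 [258.66247364 220.30033118]
 [ 85.39024007 224.85104755]]
```

View pics/w4.png

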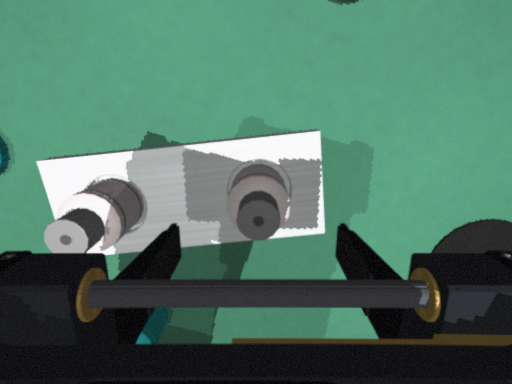

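The left dot is at (66,240), against (66,239) expected, so it is properly seated. The right dot is at (259,221), against (259,220), so the tool is aligned. Descending.

Request:
drive_tool:
  commands:
    - {"dx": 0,"dy": 0,"dz": -15,"yaw": 0}
    - {"dx": 0,"dy": 0,"dz": -15,"yaw": 0}
    - {"dx": 0,"dy": 0,"dz": -12,"yaw": 0}
    - {"dx": 0,"dy": 0,"dz": -8,"yaw": 0}
    - {"dx": 0,"dy": 0,"dz": -5,"yaw": 0}

```text
t: 12.32
eef_pos: [573.0, 100.7, 72.8]
tcp_rot: [-3.141, 0.001, 0.285]
ft_force: [0.3, -0.5, 0.7]
opening: 1.004
```

Request:
drive_tool:
  commands:
    - {"dx": 0,"dy": 0,"dz": 0,"yaw": 0}
    - {"dx": 0,"dy": 0,"dz": 0,"yaw": 0}
    - {"dx": 0,"dy": 0,"dz": 0,"yaw": 0}

```text
t: 12.57
eef_pos: [573.8, 100.2, 74.3]
tcp_rot: [3.141, -0.001, 0.284]
ft_force: [-0.7, 0.3, 0.5]
opening: 1.0
```

Request:
drive_tool:
  commands:
    - {"dx": 0,"dy": 0,"dz": 0,"yaw": 0}
    - {"dx": 0,"dy": 0,"dz": 0,"yaw": 0}
    - {"dx": 0,"dy": 0,"dz": 0,"yaw": 0}
    - {"dx": 0,"dy": 0,"dz": 0,"yaw": 0}
    - {"dx": 0,"dy": 0,"dz": 0,"yaw": 0}
  grip: 0

```text
t: 12.98
eef_pos: [573.6, 100.0, 73.8]
tcp_rot: [3.141, -0.0, 0.284]
ft_force: [-0.2, 0.6, -0.8]
opening: 0.706
```

Request:
drive_tool:
  commands:
    - {"dx": 0,"dy": 0,"dz": 0,"yaw": 0}
    - {"dx": 0,"dy": 0,"dz": 0,"yaw": 0}
    - {"dx": 0,"dy": 0,"dz": 0,"yaw": 0}
    - {"dx": 0,"dy": 0,"dz": 0,"yaw": 0}
    - {"dx": 0,"dy": 0,"dz": 0,"yaw": 0}

```text
t: 13.4
eef_pos: [573.5, 100.0, 73.6]
tcp_rot: [3.142, 0.0, 0.284]
ft_force: [0.1, -0.0, -0.4]
opening: 0.355
```

Request:
drive_tool:
  commands:
    - {"dx": 0,"dy": 0,"dz": 0,"yaw": 0}
    - {"dx": 0,"dy": 0,"dz": 0,"yaw": 0}
    - {"dx": 0,"dy": 0,"dz": 0,"yaw": 0}
    - {"dx": 0,"dy": 0,"dz": 0,"yaw": 0}
    - {"dx": 0,"dy": 0,"dz": 0,"yaw": 0}

```text
t: 13.82
eef_pos: [573.5, 100.0, 73.6]
tcp_rot: [3.142, 0.0, 0.284]
ft_force: [-0.4, 0.4, -0.4]
opening: 0.33
```

Request:
drive_tool:
  commands:
    - {"dx": 0,"dy": 0,"dz": 2,"yaw": 0}
    - {"dx": 0,"dy": 0,"dz": 6,"yaw": 0}
    - {"dx": 0,"dy": 0,"dz": 10,"yaw": 0}
    - {"dx": 0,"dy": 0,"dz": 10,"yaw": 0}
    - {"dx": 0,"dy": 0,"dz": 6,"yaw": 0}

```text
t: 14.23
eef_pos: [574.0, 100.0, 109.4]
tcp_rot: [3.141, -0.002, 0.284]
ft_force: [0.1, 0.4, -3.7]
opening: 0.334
```

Request:
drive_tool:
  commands:
    - {"dx": 0,"dy": 0,"dz": 2,"yaw": 0}
    - {"dx": 0,"dy": 0,"dz": 0,"yaw": 0}
    - {"dx": 0,"dy": 0,"dz": 0,"yaw": 0}
    - {"dx": 0,"dy": 0,"dz": 0,"yaw": 0}
    - {"dx": 0,"dy": 0,"dz": 0,"yaw": 0}

```text
t: 14.65
eef_pos: [573.3, 100.0, 109.3]
tcp_rot: [-3.142, 0.001, 0.284]
ft_force: [-0.3, -0.4, -4.1]
opening: 0.333
```

```bash
python3 - <<'E'
from h import *
s=env.state();print(s["t"],s["eef_pos"],s["tcp_rot"],s["opening"])
F=[]
im=env.read_camera("wrist");cv2.imwrite("pics/w5.png",im[:,:,::-1])
for i in range(12):
    s=env.state();F.append(s["ft_force"]);env.read_camera("side")
F=np.array(F);print(F[:,2].round(2),F.mean(0)); print(env.state()["t"])
E
```

```text
14.65 [573.30357287  99.96188292 109.26715891] [-3.14152227e+00  7.57055815e-04  2.83791375e-01] 0.3326477526053575
[-5.17 -3.93 -3.96 -4.34 -3.81 -3.85 -4.16 -3.64 -3.04 -4.23 -4.72 -4.23] [-0.07487659  0.10697353 -4.09078991]
15.3
```

View pics/w5.png

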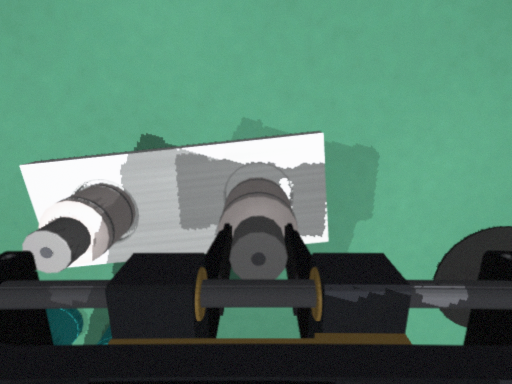

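The right canister weighs about 4.1 N (0.42 kg) and is the heavier. I'll raise it and carry it to the mat at about (552,−155).

Request:
drive_tool:
  commands:
    - {"dx": 0,"dy": 0,"dz": 8,"yaw": 0}
    - {"dx": 0,"dy": 0,"dz": 16,"yaw": 0}
    - {"dx": 0,"dy": 0,"dz": 16,"yaw": 0}
    - {"dx": 0,"dy": -5,"dz": 12,"yaw": 0}
    - {"dx": -1,"dy": -10,"dz": 8,"yaw": 0}

```text
t: 15.72
eef_pos: [573.0, 85.4, 171.5]
tcp_rot: [3.141, -0.002, 0.285]
ft_force: [0.3, -1.1, -4.3]
opening: 0.33
```

Request:
drive_tool:
  commands:
    - {"dx": -1,"dy": -15,"dz": 0,"yaw": 0}
    - {"dx": -2,"dy": -20,"dz": 0,"yaw": 0}
    - {"dx": -2,"dy": -20,"dz": 0,"yaw": 0}
    - {"dx": -2,"dy": -20,"dz": 0,"yaw": 0}
    - {"dx": -2,"dy": -20,"dz": 0,"yaw": 0}

```text
t: 16.13
eef_pos: [563.1, -11.4, 169.9]
tcp_rot: [3.141, 0.0, 0.284]
ft_force: [0.2, 0.5, -4.3]
opening: 0.33
```

Request:
drive_tool:
  commands:
    - {"dx": -2,"dy": -20,"dz": 0,"yaw": 0}
    - {"dx": -2,"dy": -20,"dz": 0,"yaw": 0}
    - {"dx": -2,"dy": -20,"dz": 0,"yaw": 0}
    - {"dx": -2,"dy": -20,"dz": 0,"yaw": 0}
    - {"dx": -2,"dy": -20,"dz": 0,"yaw": 0}

```text
t: 16.55
eef_pos: [553.0, -111.5, 169.9]
tcp_rot: [3.141, 0.0, 0.284]
ft_force: [0.3, -0.6, -4.6]
opening: 0.332
```

Request:
drive_tool:
  commands:
    - {"dx": -1.5,"dy": -18,"dz": 0,"yaw": 0}
    - {"dx": 0,"dy": -14,"dz": 0,"yaw": 0}
    - {"dx": 0,"dy": -9,"dz": 0,"yaw": 0}
    - {"dx": 0,"dy": -4,"dz": 0,"yaw": 0}
    - {"dx": 0,"dy": 0,"dz": 0,"yaw": 0}

```text
t: 16.97
eef_pos: [552.0, -155.6, 169.6]
tcp_rot: [3.142, 0.0, 0.283]
ft_force: [0.5, 0.6, -4.3]
opening: 0.329
```

Request:
drive_tool:
  commands:
    - {"dx": 0,"dy": 0,"dz": 0,"yaw": 0}
    - {"dx": 0,"dy": 0,"dz": 0,"yaw": 0}
    - {"dx": 0,"dy": 0,"dz": 0,"yaw": 0}
    - {"dx": 0,"dy": 0,"dz": 0,"yaw": 0}
    - {"dx": 0,"dy": 0,"dz": 0,"yaw": 0}

```text
t: 17.38
eef_pos: [552.1, -154.6, 169.7]
tcp_rot: [3.142, 0.0, 0.284]
ft_force: [-0.7, -0.7, -3.7]
opening: 0.328
```

```bash
python3 - <<'E'
from h import *
s=env.state();print(s["t"],s["eef_pos"],s["tcp_rot"],s["opening"],s["ft_force"],s["qvel"])
ims=[]
for n in ["scene","side","wrist"]:
    im=env.read_camera(n)[:,:,::-1];ims.append(im);cv2.imwrite(f"pics/{n}6.png",im)
    m=env.place_of("mat",n);print(n,[(d["pixel"],d["conf"],atz(n,d["pixel"],0).round()) for d in m][:2])
    print(proj(n,[(521,230,96),(*s["eef_pos"][:2],110)]).round(1).tolist())
cv2.imwrite("pics/c6.png",np.hstack([cv2.resize(ims[0][120:300,120:320],(400,360)),cv2.resize(ims[1][100:280,180:380],(400,360))]))
print(env.state()["t"])
E
```

```text
17.3833 [ 552.08593125 -154.5801867   169.6975063 ] [3.14150711e+00 2.27542971e-05 2.84445843e-01] 0.32801194324187677 [-0.67739022 -0.71948527 -3.67032962] [-0.00329769  0.00154983  0.00149217 -0.00016843  0.00098954 -0.00088881]
scene [([167.8, 235.0], 0.71, array([ 551., -156.,    0.]))]
[[262.9, 154.3], [164.4, 202.3]]
side [([293.7, 153.2], 0.65, array([ 546., -148.,    0.]))]
[[275.4, 233.3], [294.5, 120.9]]
wrist [([258.1, 183.1], 0.71, array([ 545., -158.,    0.]))]
[[-262.3, 101.7], [256.9, 207.9]]
17.6833
```

View pics/c6.png

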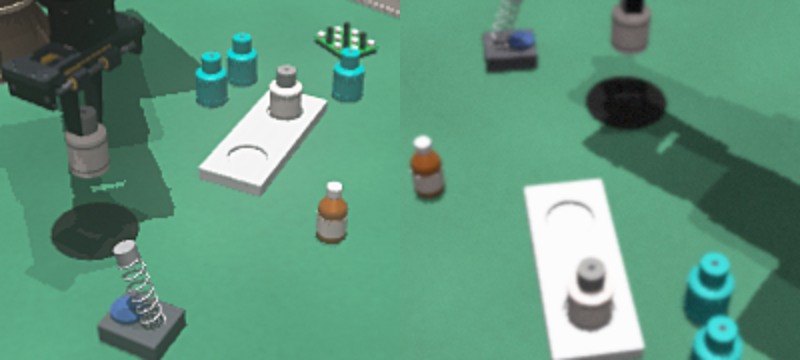

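View pics/wrist6.png

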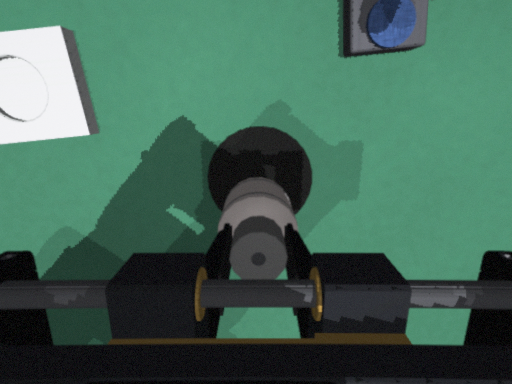

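The heavy canister hangs upright over the mat (mat centre in the wrist view about (260,178)). The left canister stands in its seat, with its cap dot at about (263,154) in the scene view, as expected. Everything else on the bench is in place.

```bash
python3 - <<'E'
from h import *
print(atz("wrist",(260,177),3).round(1)); print(env.job_done())
s=env.state();print(s["t"],s["eef_pos"],s["opening"])
E
```

```text
[ 553.2 -157.6    3. ]
the job is handed in; nothing more can be done
None
the job is handed in; nothing more can be done
```

The job is handed in: the arm is holding the right canister, the heavier one, over the mat, and the left one is back in its own seat. Handing in gives no verdict, so I can't say whether it passed.

- **Weights:** the left canister pulled about 2.2 N (0.22 kg) and the right about 4.1 N (0.42 kg). Both fall inside the ranges given.
- **Left canister:** I lowered it with about 7 N of contact force, released it, and its cap showed within 2 pixels of where it should be if seated.
- **Right canister:** at about 17.4 s it was upright and still, with its underside about 108 mm above the bench. It was 1–3 mm from the mat centre as I measured it by hand from the wrist and side pictures.
- **Bystanders:** nothing else on the bench appeared to have moved, judged by eye from the last pictures.

**Disagreements:** the detector's mat-centre estimates differed by up to about 9 mm between cameras, well inside the 35 mm allowed. A fit of the mat in the scene picture failed, so I used the side fit and confirmed it with the wrist view. The first wrist measurement was taken while the arm was still settling, so I repeated it before the first grasp.

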